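Pull the fume filter and hold it against the light

ROBOT

A 7-joint arm with a two-finger parallel gripper is mounted at the origin on the work surface. World frame = base frame: x ahead of the robot, y to its left, z up, the work surface at z = 0. Lengths are in mm, angles in rad, forces in N, time in s.
With the tool pointing down it reaches from about 350 to 900 mm from the base axis. Payload 8.1 kg.
Tool frame: the origin (TCP) lies at the very end of the fingers, on their centre line; the grasp point (between the pads) lies 19 mm behind it; z points along the fingers, y is the line along which they close (so a half turn about z gives the same grasp; the last joint's range is limited). The gripper opens to 85 mm and grips with 20 to 120 N. Pads are 22 mm wide; open, the fingers measure 114 mm over their backs; the gripper's body (76 mm by 85 mm) begins 54 mm behind the grasp point. The pads swing forward as they close: fully open they stand 13 mm farther back than shut.
Start: joints at [-1.225, 0.434, 0.025, 1.573, -0.012, 1.134, -0.075], TCP at [271.206, 563.106, 231.323] pointing down, gripper open.
Joint ranges: [-2.62, 2.62], [-0.44, 2.09], [-1.27, 1.32], [0.08, 2.57], [-1.32, 4.46], [0.12, 2], [-2.74, 2.74]. Speed limits (rad/s): [2.22, 2.22, 3.01, 3.01, 3.14, 3.14, 3.14].

INTERFACE

Orientations are given as [roll, pitch, yaw] about the fixed x, y, z axes, in that order (R = Rz(yaw) Ry(pitch) Rx(roll)).
In Python, from cell import bot, sensors, snapshot, job gives the robot as it stands. Calls block until the motion is done:
- bot.move_to(position, orientation): joint-space move of the TCP to a pose.
- bot.move_l(position, rotation=None, vel=150, contact_N=None): straight line of the TCP; rotation=None keeps the orientation; vel is the mean speed in mm/s. With contact_N (N) it stops when the force on the tool has changed by that much, and returns True; else False.
- bot.goto_joints(angles): joint-space move.
- bot.command_gripper(opening, strength=None): opening from 0.0 (shut) to 1.0 (fully open); strength is the grip in N (None keeps the last); returns when the fingers have stopped.
- bot.hold(seconds).
- bot.ik(position, orientation): joint angles nearest the present ones, or None.
- sensors.get_obs(): the state.
- snapshot(name): name is "scene" or "top" or "wrist"; returns a dict with "color" (400x640x3 uint8, blue, green, red), "range_z" (400x640 float32, mm along the optical axis (not along the pixel's ray), 0 where there is no reading), "vfov" (degrees; the focal length in pixels is half the picture's height over the tangent of half this angle, whatever the lens; pixels are square), "cx", "cy" (the principal point, pixels), "R" (3x3) and "t" (3): a world point X has camera coordinates R X + t. Camera axes: x right, y down, z forward; pixel columns grow to the right and rows downward; lengths in mm; the calibration is good to about 2 mm. A picture is of the moment at which its call begins.
A pose or a line that the arm cannot do raises bot.MotionError and nothing moves.
- job.close_job(): hands the job in; it is judged then, once.
The state is a dict: "clock": time; "joint_positions": joint angles; "qd": joint speeds; "joint_torque": joint torques, N m; "tcp_pos": TCP position; "eef_rot": TCP orientation; "ft_force": force on the tool from outside, world axes, zero at the start; "wrist_torque": the same for the moment, N m; "gripper_width": opening from 0.0 (shut) to 1.0 (fully open); "finger_force": force on a finger pad.
Only numpy, scipy, OpenCV 4.12 (cv2) and the standard library are available. Lean on these libraries where they do the work, as an engineer would, in place of code of your own. Each camera call takes 0.05 s, during which the arm holds its last target. There are 200 camera calls.

TASK

Swing the cover flap of the fume filter unit up past upright so that it stays open, then draw the pleated filter cassette (the one with the wide tab) straight up out of its slot and leave the blank with the narrow tab where it is. Hold the filter in front of the lit face of the light panel to check it for dirt: tab up and upright, square to the face, its body centred on the face and about 5 cm away from it. Finish still holding it there, clear of everything, with the flap left open; do not touch the light panel, and leave the solder spool, circuit board and soldering-iron stand alone.

Things in the scene. Friction and masses are not known exactly. Their poses are not given: they have to be found in the camera images.
- unit: fixed white fume filter unit, an open tub 140 (x) x 170 (y) x 90 mm high, standing on the bench; origin at the centre of its underside, z up, x from its front to its hinge side (roughly away from the robot). Inside are two upright slots, at y = +35 and y = -35 mm, x = 0; a cassette stands in each, plane along x, with 2 to 3 mm play all round, its underside 10 mm above the bench, its body top level with the tub's rim and its tab above the rim. A grey hooded flap covers both
- flap (a joint): angle of the cover flap: 0 closed, grows as its front (-x of the unit) edge swings up and over towards the unit's +x, stop at 1.9 rad; it starts shut or slightly ajar. Stiff hinge: the flap stays at whatever angle it is left, moving it takes about 2 to 4 N at the handle
- flap_handle (a point): middle of the flap's steel bar handle, 10 mm thick, along the unit's y, 58 mm free between two 8 mm posts, standing 36 mm (bar centre) over the flap's top face, 24 mm back from its front edge; turns with the flap. Flap closed: 166 mm above the bench and 50 mm in front of (-x) the unit's centre. The flap is a hood 144 (x) x 174 (y) x 38 mm with 4 mm walls, open below
- flap_hinge (a point): middle of the flap's hinge line, which runs along the unit's y, at unit x = +68 mm, 92 mm above the bench; the handle is 118 mm before and 74 mm above it with the flap closed
- filter: loose pleated filter cassette, grey plastic frame with pale pleats on both broad faces, about 0.12 kg: body 80 (x) x 16 (y) x 80 mm (z), on its top a flat tab 44 mm wide (x), 10 mm thick (y), 30 mm tall; origin at the centre of its underside, z up, y across its thickness. In either slot, hidden by the flap at the start
- filter_center (a point): centre of the filter's 80 x 80 mm body, 40 mm above its underside
- blank: loose blanking cassette in the other slot: same body and grey plastic, plain faces, and a narrow tab 16 mm wide (x), 10 mm thick, 30 mm tall; origin at the centre of its underside. Stays where it is
- panel: fixed upright light panel: aluminium plate 150 (x) x 20 (y) x 130 mm tall, from 35 to 165 mm above the bench, on a post and a foot 10 mm high (foot x -60 to 60 mm, y -20 to 70 mm); origin on the bench under the plate's centre; the lit white face looks along its -y (roughly to the robot's right)
- panel_face (a point): centre of the lit face, 100 mm above the bench, axes as the panel's (-y points out of the face)
- spool: bystander: spool of solder, 56 mm across, 40 mm tall, standing; origin at the centre of its underside
- board: bystander: green circuit board 100 x 70 mm, lying, parts up to 16 mm high; origin at the centre of its underside
- iron_stand: bystander: black soldering-iron stand, tray 110 x 75 x 22 mm with a wire coil to 100 mm high; origin at the centre of its underside
Mind the look-alikes: they are no part of the job. There is more than one size of the unit; the job needs the larger. Of the things that look like the panel, the smaller one is meant.

How it is judged:
By the outcome, as a careful person would: the job done as asked, in the order asked, and still so for the second after the job is handed in, while the arm keeps its last pose, push and grip.
It also fails if it takes over 51 s, if anything falls off the work surface, if the arm or the gripper's body presses on something with over 40 N, if the wrist force passes 120 N, or if a joint passes its speed limit or range.

## Working session

There is one attempt and no reset: what is moved stays moved. The work goes in short steps, each a Python script; the robot and the scene stay as the last script left them, time stands still between calls to the robot, and variables do not carry over. Pictures are saved under pics/ and viewed, at most 10 in all, crops included, and the job is handed in when it is done.

```bash
ls; mkdir -p pics; cat > h.py <<'E'
import numpy as np,cv2
from cell import bot,sensors,snapshot,job
def cloud(s):
    f=200/np.tan(np.radians(s["vfov"])/2); z=s["range_z"].astype(float)
    v,u=np.mgrid[0:400,0:640]
    P=np.stack([(u-s["cx"])/f*z,(v-s["cy"])/f*z,z],-1)
    W=(P-s["t"])@s["R"]; W[z<=0]=np.nan
    return W
def save(n,s): np.savez(n,**{k:np.asarray(v) for k,v in s.items()})
E
python3 - <<'E'
from h import *
for n in("top","scene"):
    s=snapshot(n); save(n,s); cv2.imwrite(f"pics/{n}0.png",s["color"])
    W=cloud(s); print(n,s["vfov"],np.nanmean(s["range_z"]>0), -s["R"].T@s["t"])
o=sensors.get_obs();print(o["eef_rot"],o["clock"],o["ft_force"])
E
```

```text
pics
top 54.035442361402374 0.99621484375 [ 463.53647332  -46.01370944 1015.24983821]
scene 42.19331219619397 0.9864765625 [1593.37563709  530.98920795 1023.82128728]
[-3.14022464e+00  1.23783582e-04  2.69269265e+00] 0.1 [ 0.21562863  1.06392227 -0.66227999]
```

View pics/top0.png

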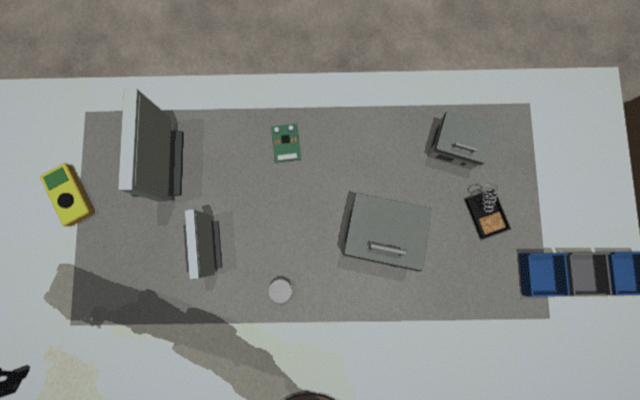

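View pics/scene0.png

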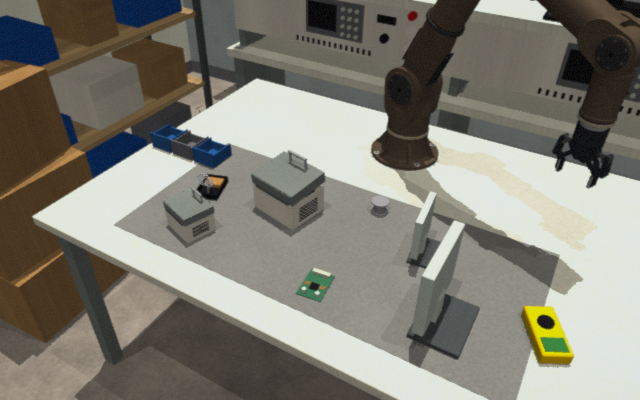

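```bash
python3 - <<'E'
from h import *
for n in("top","scene"):
    s=dict(np.load(n+".npz")); W=cloud(s); 
    def p(pts):
        for u,v in pts: print(n,(u,v),np.round(W[v,u],0),s["color"][v,u])
    if n=="top": p([(191,240),(200,250),(207,240),(217,245),(222,245),(388,245),(370,215),(281,291),(285,140),(346,220),(487,215),(300,220)])
    else: p([(419,230),(429,215),(433,225),(425,260),(415,250),(430,205),(290,175),(270,205),(300,210)])
    if n=="top":
        m=(W[...,2]>115)&(W[...,2]<145)&(abs(W[...,0]-430)<130)&(W[...,1]<-80)&(W[...,1]>-350)
        r=cv2.minAreaRect(W[m][:,:2].astype(np.float32)); print("flap",r,cv2.boxPoints(r),np.percentile(W[m][:,2],[5,50,95]))
        m=(W[...,2]>155)&(W[...,2]<185)&(W[...,1]<-80)&(W[...,1]>-350)&(W[...,0]<500)
        r=cv2.minAreaRect(W[m][:,:2].astype(np.float32)); print("handle",m.sum(),r,np.percentile(W[m][:,2],[5,50,95]))
    for lo,hi in((155,175),(60,150)):
        m=(W[...,2]>lo)&(W[...,2]<hi)&(abs(W[...,0]-400)<120)&(W[...,1]<320)&(W[...,1]>150)
        if m.sum()>5:
            q=W[m]; r=cv2.minAreaRect(q[:,:2].astype(np.float32)); print("panel",n,lo,m.sum(),r,cv2.boxPoints(r).round().tolist(),np.percentile(q[:,2],[5,50,95]))
E
```

```text
top (191, 240) [491. 244. 167.] [189 184 176]
top (200, 250) [469. 233. 139.] [60 66 66]
top (207, 240) [493. 235.  83.] [62 71 68]
top (217, 245) [482. 230.  12.] [74 75 68]
top (222, 245) [482. 221.   1.] [112 116 119]
top (388, 245) [ 474. -184.  141.] [71 73 71]
top (370, 215) [ 542. -147.  135.] [114 119 114]
top (281, 291) [368.  64.  39.] [157 157 158]
top (285, 140) [756.  57.   8.] [38 39 41]
top (346, 220) [ 542. -100.    0.] [68 70 71]
top (487, 215) [ 548. -462.    5.] [34 45 57]
top (300, 220) [544.  19.  -3.] [119 123 124]
flap ((504.6275634765625, -185.3966522216797), (174.0745391845703, 146.37759399414062), 77.2716064453125) [[ 414.06046 -254.16937]
 [ 556.8409  -286.4207 ]
 [ 595.1947  -116.62393]
 [ 452.41425  -84.37262]] [130.50501377 138.1247706  144.23727966]
handle 136 ((464.2580871582031, -176.13140869140625), (73.51075744628906, 11.299333572387695), 77.79613494873047) [166.26648217 183.20104456 184.78960504]
panel top 155 569 ((464.0916442871094, 242.03024291992188), (111.92728424072266, 21.125244140625), 5.896858215332031) [[407.0, 247.0], [410.0, 226.0], [52
[... 484 characters left out ...]
ene (415, 250) [558. 253.  65.] [103 110 105]
scene (430, 205) [477. 251. 165.] [202 216 208]
scene (290, 175) [ 520. -171.  138.] [134 142 138]
scene (270, 205) [ 574. -211.   44.] [105 117 122]
scene (300, 210) [ 563. -110.   58.] [54 58 60]
panel scene 155 179 ((465.2206115722656, 242.51156616210938), (111.13024139404297, 20.624099731445312), 5.437630653381348) [[409.0, 248.0], [411.0, 227.0], [522.0, 238.0], [520.0, 258.0]] [159.81495052 163.55678693 166.86418739]
panel scene 60 154 ((464.9934387207031, 254.23594665527344), (107.94366455078125, 5.742159843444824), 5.3953166007995605) [[411.0, 252.0], [412.0, 246.0], [519.0, 256.0], [518.0, 262.0]] [ 63.19069942 102.17472775 145.20677138]
```

```bash
cat >> h.py <<'E'
from scipy.spatial.transform import Rotation as Ro
psi=np.radians(-12.5); ux=np.array([np.cos(psi),np.sin(psi),0]); uy=np.array([-np.sin(psi),np.cos(psi),0]); uz=np.array([0,0,1.])
hinge=np.array([570.5,-199.6,92]); uc=hinge-68*ux; uc[2]=0
def rot(b,sg=1,yaw=psi):  # fingers close along x of the yawed frame, tilt b about its y
    M=np.array([[0,sg,0],[sg,0,0],[0,0,-1]],float)
    return Ro.from_euler('zyx',[yaw,b,0])*Ro.from_matrix(M)
def handle(a):
    t=np.arctan2(74,118)+a; return hinge+139.3*(-np.cos(t)*ux+np.sin(t)*uz)
def pose(p,r,d=19): # TCP so that grasp point (or d before the tip) is at p
    return list(p+d*r.apply([0,0,1])), list(r.as_euler('xyz'))
E
python3 - <<'E'
from h import *
for n in("top","scene"):
    s=dict(np.load(n+".npz")); W=cloud(s)
    m=(W[...,2]>155)&(W[...,2]<175)&(abs(W[...,0]-470)<130)&(W[...,1]<300)&(W[...,1]>190)
    r=cv2.minAreaRect(W[m][:,:2].astype(np.float32)); print(n,r)
for sg in(1,-1):
    for a,b in((.114,-.25),(.6,0),(1,.2),(1.4,.4),(1.8,.5),(1.8,.3),(1.8,0)):
        q=bot.ik(*pose(handle(a),rot(b,sg))); print(sg,a,b,None if q is None else np.round(q,2))
    print([ (y,None if (q:=bot.ik([500,-185,z],list(rot(0,sg,psi+np.pi/2).as_euler('xyz')))) is None else np.round(q,2)) for y,z in((0,95),(0,320))])
    print(np.round(bot.ik([490,190,143],list(rot(0,sg,np.radians(95.4)).as_euler('xyz'))) or [0],2))
E
```

```text
top ((482.75006103515625, 244.23448181152344), (149.4883575439453, 21.607465744018555), 5.968575477600098)
scene ((488.5990295410156, 244.8916015625), (158.13604736328125, 20.64225959777832), 5.610936641693115)
1 0.114 -0.25 [-0.39  0.25  0.85  2.2  -0.52  0.6   0.61]
1 0.6 0 [-0.41  0.45  0.94  1.85 -0.42  1.05  0.47]
1 1 0.2 [-0.26  0.62  0.8   1.53 -0.35  1.35  0.37]
1 1.4 0.4 [-0.19  0.87  0.86  1.2  -0.41  1.66  0.39]
1 1.8 0.5 [-0.09  1.02  0.78  0.95 -0.4   1.82  0.32]
1 1.8 0.3 [-0.14  0.89  0.79  1.17 -0.44  1.56  0.36]
1 1.8 0 [-0.2   0.71  0.79  1.47 -0.53  1.18  0.45]
[(0, array([-0.13,  0.48,  0.53,  1.98, -0.34,  0.76,  1.95])), (0, array([-0.46,  0.28,  0.94,  1.71, -0.24,  1.27,  1.88]))]Traceback (most recent call last):
  File "<stdin>", line 10, in <module>
ValueError: The truth value of an array with more than one element is ambiguous. Use a.any() or a.all()
```

```bash
python3 - <<'E'
from h import *
o=sensors.get_obs(); p=np.array(o["tcp_pos"]); p[2]=380
bot.move_l(list(p),vel=300)
r=rot(-.2); g=handle(.114)+np.array([0,0,2])
ap=g-r.apply([0,0,130])
bot.move_to(*pose(ap,r)); bot.command_gripper(.45,30)
s=snapshot("wrist"); cv2.imwrite("pics/w1.png",s["color"]); save("w1",s)
W=cloud(s); m=(W[...,2]>165)&(W[...,2]<200)&(np.linalg.norm(W[...,:2]-g[:2],axis=-1)<60)
print(m.sum(), cv2.minAreaRect(W[m][:,:2].astype(np.float32)) if m.sum()>5 else 0, np.percentile(W[m][:,2],[5,50,95]) if m.sum()>5 else 0, g)
o=sensors.get_obs(); print(o["clock"],o["tcp_pos"],o["joint_positions"])
E
```

```text
1230 ((467.32037353515625, -177.47752380371094), (73.95474243164062, 10.873120307922363), 77.57726287841797) [174.86565424 184.38521357 185.95364853] [ 464.25076167 -176.04511095  180.95261099]
4.0083 [ 442.19477614 -176.03404761  289.73991892] [-0.96989288 -0.11446615  1.24540562  2.03421626  0.06465185  0.95235701
  0.0333533 ]
```

View pics/w1.png

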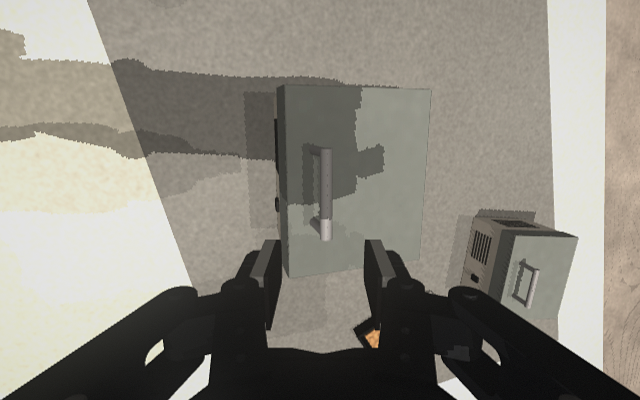

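```bash
sed -i 's/hinge=np.array(\[570.5,-199.6,92\])/hinge=np.array([572.2,-200.5,92])/' h.py; python3 - <<'E'
from h import *
r=rot(-.2); g=handle(.114)+np.array([0,0,2])
print(bot.move_l(*pose(g,r),vel=100,contact_N=8)); 
o=sensors.get_obs(); print(o["clock"],o["tcp_pos"],pose(g,r)[0],np.round(o["joint_positions"],2))
bot.command_gripper(0,40)
o=sensors.get_obs(); print(o["gripper_width"],o["finger_force"],o["ft_force"])
for a,b in((.6,0),(1,.2),(1.4,.4),(1.8,.5)):
    q=bot.ik(*pose(handle(a)+[0,0,2],rot(b))); print(a,None if q is None else np.round(q,2))
E
```

```text
False
5.4583 [ 469.9801288  -177.01427413  162.81258163] [np.float64(469.7254789596117), np.float64(-176.94511095336017), np.float64(162.33134600684454)] [-0.52  0.32  1.04  2.17 -0.59  0.71  0.69]
0.09844297960722051 38.98104965686798 [-1.38505916  0.16415354  1.91033206]
0.6 [-0.47  0.5   1.06  1.85 -0.5   1.09  0.56]
1 [-0.35  0.7   1.02  1.53 -0.48  1.4   0.5 ]
1.4 [-0.22  0.91  0.97  1.2  -0.48  1.69  0.45]
1.8 [-0.13  1.07  0.94  0.94 -0.51  1.85  0.39]
```

```bash
python3 - <<'E'
from h import *
A=np.linspace(.114,1.8,15)[1:]
for a in A:
    b=-.2+.7*(a-.114)/1.686
    bot.move_l(*pose(handle(a),rot(b),17),vel=80)
    o=sensors.get_obs(); print(round(a,2),round(o["clock"],2),np.round(o["ft_force"],1),round(o["gripper_width"],3))
    if np.linalg.norm(o["ft_force"])>40: break
s=snapshot("scene"); cv2.imwrite("pics/s2.png",s["color"][60:300,150:500])
E
```

```text
0.23 6.18 [ 0.1  0.1 -0.2] 0.1
0.35 6.53 [-3.3  1.9  3.3] 0.095
0.48 6.88 [-3.   3.2  7.8] 0.098
0.6 7.23 [-2.2  2.3  8.7] 0.099
0.72 7.58 [-2.2  2.6 10.3] 0.099
0.84 7.93 [-0.3  0.5  4.7] 0.1
0.96 8.28 [-0.8  1.2  6.1] 0.093
1.08 8.63 [1.4 0.3 5. ] 0.101
1.2 8.98 [ 2.3 -0.5  3. ] 0.1
1.32 9.33 [ 2.2 -1.1  2.4] 0.098
1.44 9.68 [ 2.4 -2.5  2.6] 0.1
1.56 10.03 [ 2.1 -3.5  0.4] 0.096
1.68 10.38 [ 0.8 -4.1  0.2] 0.099
1.8 10.73 [ 1.6 -4.8  0.4] 0.096
```

View pics/s2.png

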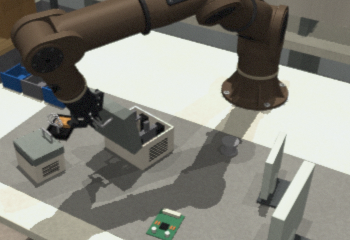

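```bash
python3 - <<'E'
from h import *
r=rot(.5)
bot.command_gripper(.4)
o=sensors.get_obs(); p=np.array(o["tcp_pos"])
bot.move_l(list(p-110*r.apply([0,0,1])),vel=200)
p=np.array(sensors.get_obs()["tcp_pos"])
best=None
for y in(psi+np.pi/2,psi-np.pi/2):
    q=bot.ik(*pose(uc+[0,0,290],rot(0,1,y))); print(y,None if q is None else np.round(q,2))
r=rot(0,1,psi+np.pi/2)
bot.move_to(*pose(uc-20*ux+[0,0,270],r))
s=snapshot("wrist"); cv2.imwrite("pics/w2.png",s["color"]); save("w2",s)
o=sensors.get_obs(); print(o["clock"],o["tcp_pos"],np.round(o["joint_positions"],2),o["ft_force"])
W=cloud(s); m=(W[...,2]>108)&(W[...,2]<128)&(np.linalg.norm(W[...,:2]-uc[:2],axis=-1)<75)
m=cv2.morphologyEx(m.astype(np.uint8),cv2.MORPH_OPEN,np.ones((3,3)))
n,l,st,c=cv2.connectedComponentsWithStats(m)
for i in range(1,n):
    if st[i,4]<40: continue
    q=W[l==i]; rc=cv2.minAreaRect(q[:,:2].astype(np.float32)); d=np.array([*rc[0],0])-uc
    print(st[i],rc,"unit xy",d@ux,d@uy,np.median(q[:,2]))
E
```

```text
Traceback (most recent call last):
cell.MotionError: the arm cannot follow that straight line within its joint ranges
```

```bash
cat > step.py <<'E'
from h import *
print(np.round(sensors.get_obs()["joint_positions"],2))
def tryl(opts):
    p=np.array(sensors.get_obs()["tcp_pos"])
    for d,b in opts:
        try: bot.move_l(list(p+d),list(rot(b).as_euler('xyz')),vel=200); print("ok",d,b); return
        except bot.MotionError: pass
    raise SystemExit("none")
z=-rot(.5).apply([0,0,1])
tryl([(z*50,.5),(z*50,.4),(z*50,.3),(z*40,.25)])
tryl([(uz*120,.2),(uz*100,.1),(uz*100,0)])
for y in(psi+np.pi/2,psi-np.pi/2):
    q=bot.ik(*pose(uc+[0,0,290],rot(0,1,y))); print(y,None if q is None else np.round(q,2))
r=rot(0,1,psi+np.pi/2)
bot.move_to(*pose(uc-20*ux+[0,0,270],r))
s=snapshot("wrist"); cv2.imwrite("pics/w2.png",s["color"]); save("w2",s)
o=sensors.get_obs(); print(o["clock"],o["tcp_pos"],np.round(o["joint_positions"],2),o["ft_force"])
W=cloud(s); m=(W[...,2]>108)&(W[...,2]<128)&(np.linalg.norm(W[...,:2]-uc[:2],axis=-1)<75)
m=cv2.morphologyEx(m.astype(np.uint8),cv2.MORPH_OPEN,np.ones((3,3)))
n,l,st,c=cv2.connectedComponentsWithStats(m)
for i in range(1,n):
    if st[i,4]<40: continue
    q=W[l==i]; rc=cv2.minAreaRect(q[:,:2].astype(np.float32)); d=np.array([*rc[0],0])-uc
    print(st[i],rc,"unit xy",d@ux,d@uy,np.median(q[:,2]))
E
python3 step.py
```

```text
[-0.12  1.06  0.91  0.94 -0.49  1.85  0.38]
ok [ 2.39712769e+01 -1.38777878e-15  4.38791281e+01] 0.5
ok [  0.   0. 120.] 0.2
1.3526301702956054 [-0.27  0.29  0.68  1.77 -0.2   1.16  1.83]
-1.7889624832941877 [-0.56  0.42  1.17  1.78 -0.42  1.21 -1.07]
13.6667 [ 487.17338504 -181.77834594  250.891633  ] [-0.29  0.27  0.69  1.84 -0.19  1.1   1.83] [ 0.43261156 -0.37187011  0.82366166]
[276 182  14  52 665] ((498.279296875, -220.6719207763672), (10.186979293823242, 44.327701568603516), 77.056640625) unit xy 0.19751544079137223 -35.693134156315026 120.27994502623156
[356 198  14  21 268] ((513.4915771484375, -152.47703552246094), (10.194571495056152, 15.926506042480469), 76.98025512695312) unit xy 0.28912929402903803 34.1778000925767 120.15031314063395
```

View pics/w2.png

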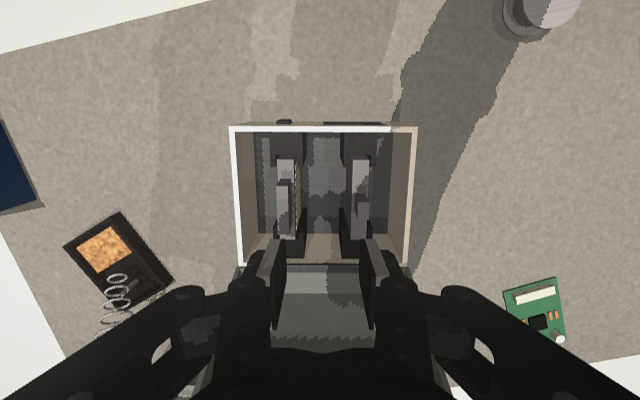

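```bash
python3 - <<'E'
from h import *
r=rot(0,1,np.radians(77.06)); e=list(r.as_euler('xyz')); c=[498.3,-220.7]
bot.move_l([*c,190],e,vel=200)
print(bot.move_l([*c,94],e,vel=80,contact_N=8))
bot.command_gripper(0,70)
o=sensors.get_obs(); print(o["tcp_pos"],o["gripper_width"],o["finger_force"],o["ft_force"])
for z in(120,200,320):
    t=bot.move_l([*c,z],e,vel=100,contact_N=25)
    o=sensors.get_obs(); print(t,o["clock"],o["tcp_pos"],o["gripper_width"],np.round(o["ft_force"],1))
    if t: break
yw=np.radians(5.8)
py=np.array([-np.sin(yw),np.cos(yw),0]); tgt=np.array([484,244.4,0])-64*py
np.save("tgt",tgt); print(tgt,[np.round(bot.ik(list(tgt+[0,0,z]),list(rot(0,1,yw+np.pi/2).as_euler('xyz'))),2) for z in(300,144)])
E
```

```text
False
[ 498.77529676 -220.77974775   94.53604908] 0.09927472957030457 69.02063369750977 [0.58468869 0.81856145 5.39643913]
False 16.2833 [ 498.45024331 -220.60802935  120.08320656] 0.10483832978280075 [-0.   0.2 -1.3]
False 17.2333 [ 497.96862127 -220.42201298  199.39928365] 0.10005263584712792 [-0.5 -0.3 -1.5]
False 18.5833 [ 498.00887302 -220.50904855  319.34467832] 0.09967071746216226 [ 0.6  0.5 -1.3]
[490.46760302 180.72763463   0.        ] [array([-0.98,  0.23,  0.66,  1.75, -0.15,  1.21,  1.39]), array([-0.93,  0.41,  0.64,  1.97, -0.32,  0.86,  1.55])]
```

```bash
python3 - <<'E'
from h import *
tgt=np.load("tgt.npy"); yw=np.radians(5.8); e=list(rot(0,1,yw+np.pi/2).as_euler('xyz'))
off=np.array([0,-35,0])
bot.move_to(list(tgt+off+[0,0,310]),e)
bot.move_l(list(tgt+off+[0,0,144]),e,vel=150,contact_N=20)
bot.move_l(list(tgt+[0,0,144]),e,vel=60,contact_N=20)
bot.hold(.3)
o=sensors.get_obs(); print(o["clock"],o["tcp_pos"],np.round(o["eef_rot"],3),o["gripper_width"],np.round(o["ft_force"],1))
for n in("top","scene","wrist"):
    s=snapshot(n); save(n+"3",s); im=s["color"]
    cv2.imwrite(f"pics/{n}3.png",im)
    W=cloud(s)
    m=(W[...,2]>65)&(W[...,2]<135)&(abs(W[...,0]-490)<65)&(abs(W[...,1]-181)<22)
    if m.sum()>20:
        q=W[m]; print(n,m.sum(),cv2.minAreaRect(q[:,:2].astype(np.float32)),np.percentile(q[:,2],[1,99]),np.percentile(q[:,1],[1,50,99]))
a,b,c=[cv2.imread(f"pics/{n}3.png") for n in("top","scene","wrist")]
cv2.imwrite("pics/m3.png",np.vstack([np.hstack([cv2.resize(a[150:350,100:450],(400,229)),cv2.resize(b[80:280,150:500],(400,229))]),cv2.resize(c,(800,370))[:, :]]) if 0 else np.vstack([np.hstack([cv2.resize(a[150:350,100:450],(400,229)),cv2.resize(b[120:320,220:570],(400,229))]),np.hstack([cv2.resize(c,(400,250)),np.zeros((250,400,3),np.uint8)])]))
E
```

```text
22.25 [490.50158689 180.37544265 144.01726586] [-3.142 -0.    -3.041] 0.10266718502800247 [ 0.1 -0.4 -1.2]
top 153 ((487.48004150390625, 173.2137908935547), (12.580363273620605, 80.7054672241211), 88.06564331054688) [ 66.92165261 134.46661844] [168.96995272 171.32560891 177.83229715]
scene 213 ((494.4332275390625, 182.14071655273438), (86.11812591552734, 17.80340576171875), 4.718127727508545) [ 65.59823    134.16425803] [177.58685774 188.3375068  193.49677014]
wrist 582 ((462.44183349609375, 176.71969604492188), (24.577014923095703, 17.17583465576172), 5.934041500091553) [ 68.73762825 134.42959747] [167.9167114  175.73948914 185.94439332]
```

View pics/m3.png

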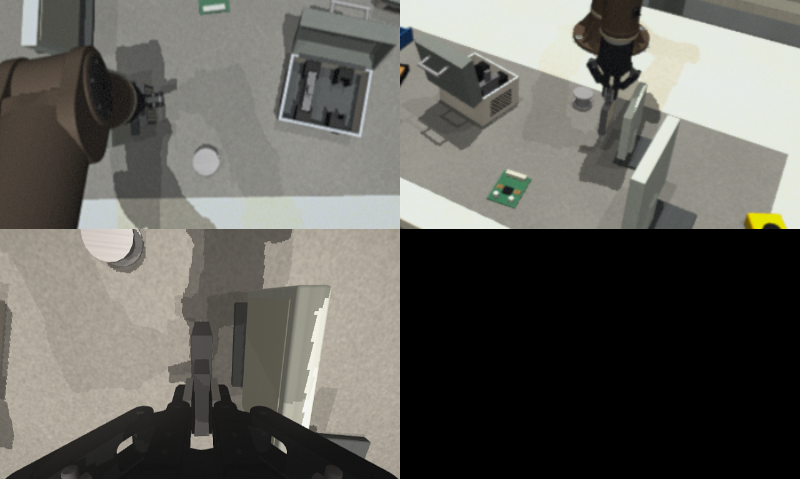

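```bash
python3 - <<'E'
from h import *
W=cloud(dict(np.load("wrist3.npz")))
m=(abs(W[...,2]-165)<6)&(W[...,1]>215)&(W[...,1]<275)&(W[...,0]<580)
print("panel top wrist",cv2.minAreaRect(W[m][:,:2].astype(np.float32)),W[m][:,0].min())
m=(abs(W[...,2]-140)<4)&(abs(W[...,1]-181)<25); print("bodytop",m.sum(),[(round(x),round(np.median(W[m][abs(W[m][:,0]-x)<3][:,2]),1)) for x in range(452,490,6) if (abs(W[m][:,0]-x)<3).any()])
W=cloud(dict(np.load("scene3.npz")))
m=(W[...,2]>45)&(W[...,2]<150)&(abs(W[...,0]-490)<65)&(abs(W[...,1]-181)<25)
q=W[m]
for x in range(450,545,10):
    k=abs(q[:,0]-x)<5
    if k.sum()>3: print(x,k.sum(),np.round([q[k][:,2].min(),q[k][:,2].max()],1))
print(q[:,0].min(),q[:,0].max())
W=cloud(dict(np.load("top3.npz")))
E
```

```text
panel top wrist ((467.4806823730469, 241.1512908935547), (114.06790161132812, 20.936243057250977), 5.947932243347168) 409.9541037414017
bodytop 1712 [(452, np.float64(139.8)), (458, np.float64(140.0)), (464, np.float64(140.0)), (470, np.float64(140.2)), (476, np.float64(139.9)), (482, np.float64(139.9))]
460 12 [ 60.4 112.5]
470 12 [ 60.1 124.2]
480 13 [ 56.4 129.2]
490 15 [ 72.  148.2]
500 30 [ 60.1 149.9]
510 32 [ 60.6 149.6]
520 34 [ 69.4 148.6]
530 137 [ 56.9 139.9]
540 12 [ 70.4 135.6]
451.03719141747143 537.8313454001823
```

```bash
python3 -c "
from h import *
print(job.close_job(),sensors.get_obs()['clock'])"
```

```text
the job is handed in; nothing more can be done
the job is handed in; nothing more can be done
```

I handed the job in: the flap is open past upright, and the filter is held upright and square to the lit face. Its body is centred on the face about 5 cm away, and the blank and bystanders were left untouched.

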